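# Zero the field meter and hold the bar magnet over its sensor

### The arm

A 6-joint arm with a two-finger parallel gripper is mounted at the origin on the work surface. World frame = base frame: x ahead of the robot, y to its left, z up, the work surface at z = 0. Lengths are in m, angles in rad, forces in N, time in s.
With the tool pointing down it reaches from about 0.275 to 1 m from the base axis. Payload 8.4 kg.
Tool frame: the origin (TCP) lies at the very end of the fingers, on their centre line; the grasp point (between the pads) lies 19 mm behind it (manip.tcp_to_grasp is the distance from the TCP to the grasp point, in m); z points along the fingers, y is the direction in which the jaws open and shut (so a half turn about z gives the same grasp; the last joint's range is limited). The gripper opens to 85 mm and grips with 20 to 120 N. Pads are 22 mm wide; open, the fingers measure 114 mm over their backs; the gripper's body (76 mm by 85 mm) begins 54 mm behind the grasp point. The pads swing forward as they close: fully open they stand 13 mm farther back than shut.
Start: joints at [1.222, 0.353, 1.633, -0, 1.155, -0.002], TCP at [0.212, 0.588, 0.231] pointing down, gripper open.
Joint ranges: [-2.63, 2.63], [-0.92, 2.1], [0.06, 2.66], [-1.3, 4.44], [0, 2.69], [-3.02, 3.02]. Speed limits (rad/s): [2.22, 2.22, 2.79, 3.14, 3.14, 3.14].

### API

Orientations are given as a rotation vector (axis times angle).
In Python, from rig import status, cams, manip gives the robot as it stands.
- The arm moves only by the tool play_rows, never from a script. Its argument "plan" is a list of rows, each an object of numbers: "tx", "ty", "tz": the shift along the tool's x, y, z in cm; "ax", "ay", "az": the turn, a rotation vector about the tool's x, y, z in rad; "jaw": the finger opening in cm, from 0 to 8.54. A call has 1 to 20 rows; each row shifts and turns the commanded pose from where the row before left it, along the tool's axes as they then stand; what a row does not reach is not made up. A row lasts 1/8 s, in which the tool goes at most 62.5 mm and 10.7 degrees, less where a joint would pass 70% of its speed; a pose out of reach is approached as far as the arm can. A call with a gripper value outside its range is refused whole. The fingers move at their own pace and stop on an object; "grip_force" is the grip in N (left out, the last holds). Time passes only in rows, so rows that do not move let the fingers close. It gives the time, the measured TCP pose, the force and the opening at its end, in the units of the state.
- status.sense(): the state, without advancing time (a new reading comes with each control period).
- cams.read_camera(name): name is "scene" or "top"; returns the picture (384x512x3 uint8, blue, green, red); there is no depth.
- cams.calibration(name): a dict with "intrinsics" (3x3 intrinsics, pixels), "rvec" (rotation vector, rad) and "tvec" (3), from world to camera coordinates, as OpenCV has them. Camera axes: x right, y down, z forward; pixel columns grow to the right and rows downward; lengths in m; the calibration is good to about 2 mm. A picture is of the moment at which its call begins. calibration takes no time and is no camera call.
- manip.hand_in(): hands the job in, once; it reports no verdict.
The state is a dict: "t": time; "qpos": joint angles; "dq": joint speeds; "effort": joint torques, N m; "position": TCP position; "eef_rot": TCP orientation; "contact_force": force on the tool from outside, world axes, zero at the start; "wrist_torque": the same for the moment, N m; "grip_width": finger opening in m.
Only numpy, scipy, OpenCV 4.12 (cv2) and the standard library are available. Lean on these libraries where they do the work, as an engineer would, in place of code of your own. Each camera call takes 0.05 s, during which the arm holds its last target.

### The job

With the bar magnet still standing in its place, zero the field meter: press the button on top of it fully down and let it come up again. Then pick up the long bar magnet by its upright grip (not the round disc magnet), lift it higher than the capped tubes in the rack, carry it across and over the rim of the round metal shield, and finish holding it still in the gripper, level, about 10 mm above the sensor bar that stands in the shield, centred on it and lengthwise along it. The magnet must not touch the sensor, the shield or the rack, the other loose things on the bench stay where they are, and the program ends with the magnet still held in the air: do not put it down.

Things in the scene. Friction and masses are not known exactly. Their poses are not given: they have to be found in the camera images.
- zero_button (a joint): travel of the meter's spring push button in m: 0 = up, 0.006 = fully down; about 5 N holds it fully down, it springs back by itself
- zero_button_top (a point): centre of the top face of that push button when up: a plain grey round cap 28 mm across in a flat black ring housing 44 mm across, cap standing 10 mm proud of the ring; it is pressed straight down. It is on the flat top of the field meter, a grey box 180 x 140 mm whose top is 75 mm above the bench; the button top is 97 mm above the bench. A flush dark display lies on the same top, on the side away from the robot, its middle 77 mm from the button's
- bar_magnet: loose long bar magnet, 0.17 to 0.35 kg: a bright plated steel bar 80 (x) x 24 (y) x 16 (z) mm lying flat, with a grey plastic upright grip on the middle of it, 30 (x) x 18 (y) mm in section, from 16 to 78 mm above the underside. Origin: centre of the underside of the bar, x along the bar, z up. It stands on the bench on its bar; grip it across the 18 mm, from above
- disc_magnet: loose round magnet, to be left alone: bright plated steel disc 48 mm across and 16 mm high with the same upright grip (30 x 18 mm, up to 78 mm). Origin: centre of the underside
- small_beaker: empty glass beaker, 50 mm across, 60 mm high, to be left alone. It, the bar magnet and the disc magnet stand in three places, left of the rack, that differ from start to start. Origin: centre of the underside
- shield: fixed round open-topped aluminium cup, 160 mm outside diameter, 4 mm wall, rim 55 mm above the bench. Origin: centre of the underside. The sensor bar stands in its middle along its x axis
- sensor_top (a point): centre of the top face of the sensor bar: a black bar 80 (along its x) x 24 (y) mm with a thin white cross line on top, top face level and 40 mm above the bench (15 mm below the shield's rim)
- tube_rack: fixed white test-tube rack between the magnets and the shield, 240 (x) x 50 (y) mm, with capped tubes whose tops are 110 mm above the bench. Origin: centre of the underside
- big_beaker_a: empty glass beaker, 78 mm across, 100 mm high, beyond the shield. Origin: centre of the underside. Leave alone
- big_beaker_b: the same kind of beaker, 78 mm across, 100 mm high, beyond the shield and nearer the meter. Origin: centre of the underside. Leave alone
- mini_beaker: small empty glass beaker, 46 mm across, 45 mm high, at the far left, beyond the magnets. Origin: centre of the underside. Leave alone
- screw_cap: white plastic screw cap, 24 mm across, 12 mm high, between shield and meter, on the robot's side. Origin: centre of the underside. Leave alone
- dropper: glass dropper with a yellowish rubber bulb, lying, 160 mm long, 14 mm thick, beyond the rack. Origin: on its underside, 70 mm from the bulb's end. Leave alone
Things that resemble listed ones, but are neither listed nor needed, are in the scene too. What is shaped like the bar_magnet but black or green is not meant.

How it is judged:
By the outcome, as a careful person would: the job done as asked, in the order asked, and still so for the second after the job is handed in, while the arm keeps its last pose, push and grip.
It also fails if it takes over 54 s, if anything falls off the work surface, if the arm or the gripper's body presses on something with over 40 N, if the wrist force passes 120 N, or if a joint passes its speed limit or range.

## Working session

There is one attempt and no reset: what is moved stays moved. The work goes in short steps, Python scripts to look and compute and a tool call to move; the robot and the scene stay as the last step left them, time stands still between calls to the robot, and variables do not carry over. Pictures are saved under pics/ and viewed, and the job is handed in when it is done.

Besides the shell and the picture viewer there is one more tool, called after ">>>" in YAML: its name, and indented under it one key for each argument. play_rows: Moves the arm, as the interface text tells. Its arguments: {"type":"object","properties":{"plan":{"type":"array"},"grip_force":{"type":"number"}},"required":["plan"]}

```bash
mkdir -p pics; ls
python3 - <<'E'
from rig import status,cams,manip
import cv2,numpy as np
for n in("scene","top"):
    cv2.imwrite(f"pics/{n}0.png",cams.read_camera(n))
    c=cams.calibration(n);R=cv2.Rodrigues(np.array(c["rvec"]))[0];print(n,c["intrinsics"],"pos",-R.T@np.array(c["tvec"]).ravel(),R)
s=status.sense();print({k:np.round(v,4) for k,v in s.items()},manip.tcp_to_grasp)
E
```

```text
pics
scene [[433.87206446   0.         257.97212686]
 [  0.         433.87206446 191.45880633]
 [  0.           0.           1.        ]] pos [1.17827985 0.86182363 0.94002901] [[-0.75778467  0.65221064  0.01958739]
 [ 0.41315069  0.50283002 -0.75925521]
 [-0.50504346 -0.56725942 -0.65049816]]
top [[362.68155234   0.         260.5214255 ]
 [  0.         362.68155234 188.9510347 ]
 [  0.           0.           1.        ]] pos [0.3856767  0.11154718 1.19406188] [[-0.02307292 -0.99961912  0.01514091]
 [-0.99277862  0.02112642 -0.11808588]
 [ 0.11772104 -0.01775616 -0.99288795]]
{'t': np.float64(0.1), 'qpos': array([ 1.2216,  0.3536,  1.634 ,  0.    ,  1.1552, -0.0024]), 'dq': array([-0.0011, -0.001 , -0.0021, -0.0004,  0.0009,  0.0007]), 'effort': array([ 2.00000e-04, -6.06362e+01, -3.42823e+01, -0.00000e+00,
        4.00000e-03, -0.00000e+00]), 'position': array([0.2123, 0.5874, 0.2307]), 'eef_rot': array([-5.4200e-01, -3.0942e+00,  1.9000e-03]), 'contact_force': array([-0.4842, -0.4484,  0.0662]), 'wrist_torque': array([-0.025 ,  0.0492, -0.0004]), 'grip_width': np.float64(0.0852)} 0.0187
```

View pics/scene0.png

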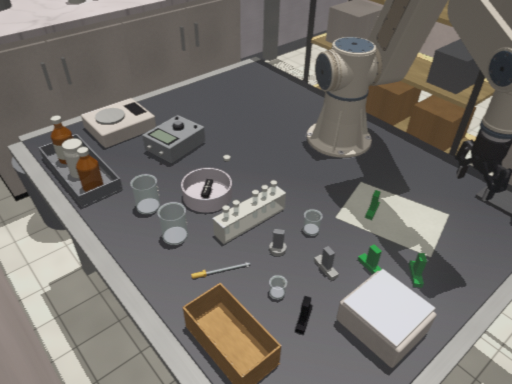

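View pics/top0.png

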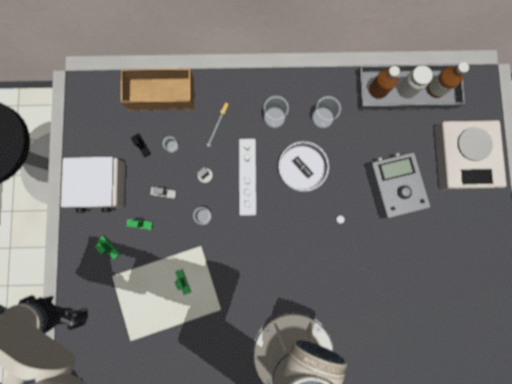

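The top view shows the bar magnet at about (163,192), the disc at (205,175), the rack at (247,177), the shield at (303,167) and the button at (404,192). I'll zoom in on these.

Run:
```python
import cv2,numpy as np
t=cv2.imread("pics/top0.png");s=cv2.imread("pics/scene0.png")
def z(im,x,y,w,h,k):return cv2.resize(im[y:y+h,x:x+w],None,fx=k,fy=k,interpolation=cv2.INTER_CUBIC)
a=z(t,140,165,50,50,8);b=z(t,275,140,56,56,7)[:400,:400];c=z(t,365,145,70,70,5)
c=cv2.copyMakeBorder(c,0,50,0,50,0)
cv2.imwrite("pics/tz.png",np.hstack([a,b[:392,:392] if 0 else cv2.copyMakeBorder(b,0,400-b.shape[0],0,400-b.shape[1],0)])[:, :800])
a=z(s,300,235,50,50,8);b=z(s,180,160,50,50,8)
cv2.imwrite("pics/sz.png",np.hstack([a,b]))
cv2.imwrite("pics/bz.png",np.hstack([c,z(s,140,110,80,80,5)]))
```

```text
(no output)
```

View pics/tz.png

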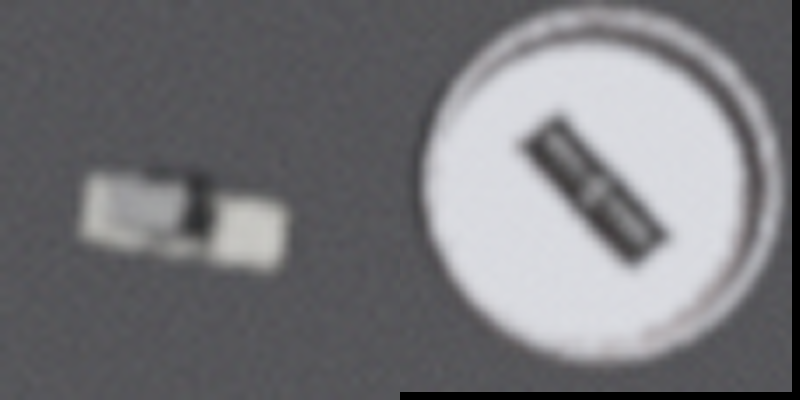

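View pics/sz.png

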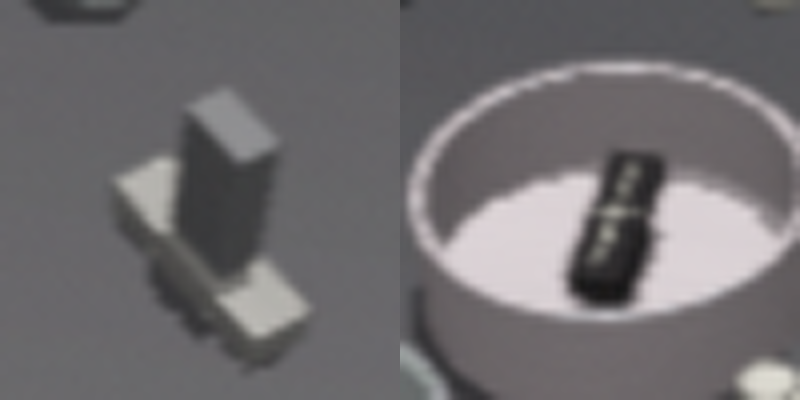

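View pics/bz.png

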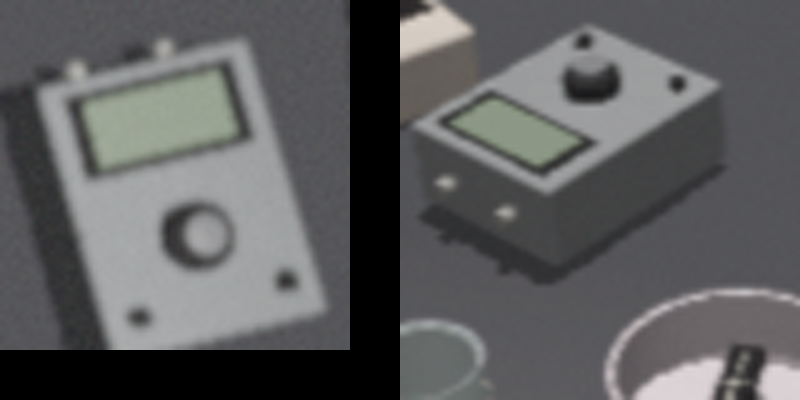

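```bash
cat > h.py <<'E'
import cv2,numpy as np
from rig import status,cams,manip
def ray(n,uv,z):
    c=cams.calibration(n);R=cv2.Rodrigues(np.array(c["rvec"]))[0];t=np.array(c["tvec"]).ravel()
    K=np.array(c["intrinsics"]);o=-R.T@t
    d=(R.T@np.linalg.inv(K)@np.c_[np.atleast_2d(uv),np.ones(len(np.atleast_2d(uv)))].T).T
    return (o+d*((z-o[2])/d[:,2])[:,None])[:,:2]
def proj(n,P):
    c=cams.calibration(n);return cv2.projectPoints(np.float64(P).reshape(-1,3),np.array(c["rvec"]),np.array(c["tvec"]),np.array(c["intrinsics"]),None)[0].reshape(-1,2)
def mask_rect(im,roi,f):
    x,y,w,h=roi;k=8
    z=cv2.resize(im[y:y+h,x:x+w],None,fx=k,fy=k,interpolation=cv2.INTER_CUBIC)
    m=f(z.astype(int)).astype(np.uint8)
    cs=cv2.findContours(m,cv2.RETR_EXTERNAL,cv2.CHAIN_APPROX_NONE)[0];c=max(cs,key=cv2.contourArea)[:,0]
    return (c+.5)/k-.5+np.array([x,y])
E
python3 - <<'E'
from h import *
t=cv2.imread("pics/top0.png");s=cv2.imread("pics/scene0.png")
def rect(n,c,z,l):
    w=ray(n,c,z).astype(np.float32);r=cv2.minAreaRect(w*1000);b=cv2.boxPoints(r)
    e=[b[1]-b[0],b[2]-b[1]];e=max(e,key=np.linalg.norm)
    print(l,n,np.round(r[0],1),np.round(r[1],1),"long ang",round(np.degrees(np.arctan2(e[1],e[0]))%180,1))
# sensor
c=mask_rect(t,(285,150,36,34),lambda z:z.max(2)<130);rect("top",c,.04,"sensor")
c=mask_rect(s,(190,170,30,33),lambda z:z.max(2)<75);rect("scene",c,.04,"sensor")
# white cross centre clicks
print("cross",ray("top",(np.array([[596,194]])-[400,0]+.5)/7-.5+[275,140],.04),ray("scene",(np.array([[620,213]])-[400,0]+.5)/8-.5+[180,160],.04))
# bar
c=mask_rect(t,(145,180,40,25),lambda z:z.max(2)>125);rect("top",c,.016,"bar")
q=lambda p,k,o:(np.array(p)+.5)/k-.5+np.array(o)
for nm,n,p,o,zz in(("bar","top",[(92,172),(288,200),(280,270),(80,240)],(140,165),.016),
 ("bar","scene",[(115,180),(160,155),(312,308),(260,340)],(300,235),.016),
 ("grip","scene",[(185,110),(225,88),(278,145),(238,165)],(300,235),.078),
 ("grip","top",[(110,175),(185,182),(182,232),(105,222)],(140,165),.078)):
    rect(n,q(p,8,o),zz,nm)
# shield rim
c=mask_rect(t,(272,135,64,62),lambda z:z.min(2)>120);w=ray("top",c,.055).astype(np.float32);(a,b),r=cv2.minEnclosingCircle(w);print("shield",a,b,r)
# button
print("btn",ray("top",q([(208,235)],5,(365,145)),.097),ray("scene",q([(191,65)],5,(140,110)),.097))
print("ring",ray("top",q([(198,236)],5,(365,145)),.090),)
d=ray("top",q([(160,120)],5,(365,145)),.075);print("disp",d, ray("scene",q([(118,132)],5,(140,110)),.075))
k=[(70,100),(236,66),(250,137),(92,177)];print("dispc",ray("top",q(k,5,(365,145)),.075))
# beakers etc rough
for nm,uv,z in(("disc",(205,175),.016),("beak",(202,215),.03),("rackends",(247,140),.1),("rackend",(248,213),.1),("bigA",(276,107),.1),("bigB",(326,107),.1)): print(nm,ray("top",[uv],z))
E
```

```text
sensor top [591.7 -45.6] [75.3 24.1] long ang 39.7
sensor scene [594.3 -39.8] [94.2 26.2] long ang 42.6
cross [[ 0.590144  -0.0466733]] [[ 0.58931112 -0.04705163]]
bar top [524.2 426.7] [49.7 29.1] long ang 81.1
bar top [521.5 408.8] [82.3 28.7] long ang 80.6
bar scene [520.2 409.6] [81.2 23.7] long ang 82.6
grip scene [520.9 410.3] [28.8 17.7] long ang 81.0
grip top [521.5 408.5] [30.3 19.4] long ang 83.4
shield 0.5924779176712036 -0.048092834651470184 0.08357077091932297
btn [[ 0.49808797 -0.35399368]] [[ 0.49802134 -0.35082664]]
ring [[ 0.49831853 -0.35071958]]
disp [[ 0.5737178  -0.33809479]] [[ 0.56978221 -0.33863945]]
dispc [[ 0.58763372 -0.28196408]
 [ 0.60729054 -0.38874104]
 [ 0.56172586 -0.39430305]
 [ 0.53842605 -0.29279449]]
disc [[0.57527916 0.27144077]]
beak [[0.44382045 0.27976162]]
rackends [[0.66836727 0.13019355]]
rackend [[0.44324886 0.13138649]]
bigA [[0.77213077 0.03767931]]
bigB [[ 0.769356   -0.11896905]]
```

```bash
cat >> h.py <<'E'
from scipy.spatial.transform import Rotation as Ro
def go(target,xdeg=None):
    s=status.sense();R=Ro.from_rotvec(s["eef_rot"]).as_matrix();p=np.array(s["position"])
    print("t",round(float(s["t"]),2),"pos",np.round(p,4),"tilt",np.round(R[:,2],4),"x ang",np.degrees(np.arctan2(R[1,0],R[0,0])),"F",np.round(s["contact_force"],1),"w",round(float(s["grip_width"]),4))
    print("q",np.round(s["qpos"],3))
    print("tool shift cm",np.round(R.T@(np.array(target)-p)*100,2))
    if xdeg is not None:
        t=np.radians(xdeg);x=np.array([np.cos(t),np.sin(t),0]);z=np.array([0,0,-1.]);Rt=np.c_[x,np.cross(z,x),z]
        print("turn rotvec",np.round(Ro.from_matrix(R.T@Rt).as_rotvec(),4))
E
python3 - <<'E'
from h import *
go((.498,-.352,.23),81.5)
q=lambda p,k,o:(np.array(p)+.5)/k-.5+np.array(o)
for n,p in(("top",q(np.array([(560,110),(518,145),(632,270),(670,235)])-[400,0],7,(275,140))),("scene",q(np.array([(610,152),(665,155),(636,272),(573,270)])-[400,0],8,(180,160)))):
    w=ray(n,p,.04);print(n,w.mean(0),[np.round((np.linalg.norm(d),np.degrees(np.arctan2(d[1],d[0]))),3) for d in(w[1]-w[0],w[2]-w[1],w[3]-w[2],w[0]-w[3])])
t=cv2.imread("pics/top0.png")
for th in(90,110,130,150):
    c=mask_rect(t,(285,150,36,34),lambda z:z.max(2)<th);w=ray("top",c,.04).astype(np.float32)*1000
    r=cv2.minAreaRect(w);l=cv2.fitEllipse(w);print(th,r,l)
E
```

```text
t 0.1 pos [0.2123 0.5874 0.2307] tilt [-4.0e-04 -1.1e-03 -1.0e+00] x ang 160.1288265280067 F [-0.5 -0.4  0.1] w 0.0852
q [ 1.222  0.354  1.634  0.     1.155 -0.002]
tool shift cm [-58.8  -78.63   0.16]
turn rotvec [-1.0000e-03  8.0000e-04  1.3723e+00]
top [ 0.59211234 -0.04622357] [array([2.6000e-02, 1.2877e+02]), array([ 7.80000e-02, -1.39631e+02]), array([ 2.4000e-02, -4.8769e+01]), array([ 0.077, 39.241])]
scene [ 0.58818987 -0.04770224] [array([2.30000e-02, 1.35724e+02]), array([ 0.074, 44.925]), array([ 2.5000e-02, -4.2198e+01]), array([ 7.50000e-02, -1.36712e+02])]
90 ((602.3572387695312, -28.934953689575195), (32.76758575439453, 8.451509475708008), 41.682464599609375) ((601.830078125, -29.208696365356445), (7.8534836769104, 39.557167053222656), 129.9530487060547)
110 ((591.64990234375, -45.50132751464844), (73.04512023925781, 21.983928680419922), 39.943214416503906) ((589.7394409179688, -46.85395812988281), (22.91340446472168, 82.52019500732422), 131.07955932617188)
130 ((591.7080078125, -45.58916091918945), (75.3283920288086, 24.099637985229492), 39.72502517700195) ((591.332763671875, -45.71920394897461), (25.234458923339844, 94.09941864013672), 130.62442016601562)
150 ((591.689453125, -45.56096267700195), (77.29264831542969, 26.314876556396484), 39.796695709228516) ((591.4816284179688, -45.66301345825195), (27.555118560791016, 96.0398941040039), 130.5319061279297)
```

>>> play_rows:
  plan:
    - {"tx": -3.25,"ty": -4.35,"jaw": 0}
    - {"tx": -3.25,"ty": -4.35,"jaw": 0}
    - {"tx": -3.25,"ty": -4.35,"jaw": 0}
    - {"tx": -3.25,"ty": -4.35,"jaw": 0}
    - {"tx": -3.25,"ty": -4.35,"jaw": 0}
    - {"tx": -3.25,"ty": -4.35,"jaw": 0}
    - {"tx": -3.25,"ty": -4.35,"jaw": 0}
    - {"tx": -3.25,"ty": -4.35,"jaw": 0}
    - {"tx": -3.25,"ty": -4.35,"jaw": 0}
    - {"tx": -3.25,"ty": -4.35,"jaw": 0}
    - {"tx": -3.25,"ty": -4.35,"jaw": 0}
    - {"tx": -3.25,"ty": -4.35,"jaw": 0}
    - {"tx": -3.25,"ty": -4.35,"jaw": 0}
    - {"tx": -3.25,"ty": -4.35,"jaw": 0}
    - {"tx": -3.25,"ty": -4.35,"jaw": 0}
    - {"tx": -3.25,"ty": -4.35,"jaw": 0}
    - {"tx": -3.25,"ty": -4.35,"jaw": 0}
    - {"jaw": 0}
    - {"jaw": 0}

```text
invalid input
```

Run:
```python
from h import *
go((.498,-.352,.115),81.5)
```

```text
t 0.1 pos [0.2123 0.5874 0.2307] tilt [-4.0e-04 -1.1e-03 -1.0e+00] x ang 160.1288265280067 F [-0.5 -0.4  0.1] w 0.0852
q [ 1.222  0.354  1.634  0.     1.155 -0.002]
tool shift cm [-58.8  -78.62  11.66]
turn rotvec [-1.0000e-03  8.0000e-04  1.3723e+00]
```

>>> play_rows:
  plan:
    - {"tx": -3.25,"ty": -4.35,"tz": 0,"ax": 0,"ay": 0,"az": 0,"jaw": 0}

```text
t: 0.22
position: [0.2279, 0.5373, 0.2307]
eef_rot: [-0.539, -3.095, -0.001]
contact_force: [1.1, -0.3, 0.3]
grip_width: 0.07
```

All seven fields are required in each row.

>>> play_rows:
  plan:
    - {"tx": -3.25,"ty": -4.35,"tz": 0,"ax": 0,"ay": 0,"az": 0,"jaw": 0}
    - {"tx": -3.25,"ty": -4.35,"tz": 0,"ax": 0,"ay": 0,"az": 0,"jaw": 0}
    - {"tx": -3.25,"ty": -4.35,"tz": 0,"ax": 0,"ay": 0,"az": 0,"jaw": 0}
    - {"tx": -3.25,"ty": -4.35,"tz": 0,"ax": 0,"ay": 0,"az": 0,"jaw": 0}
    - {"tx": -3.25,"ty": -4.35,"tz": 0,"ax": 0,"ay": 0,"az": 0,"jaw": 0}
    - {"tx": -3.25,"ty": -4.35,"tz": 0,"ax": 0,"ay": 0,"az": 0,"jaw": 0}
    - {"tx": -3.25,"ty": -4.35,"tz": 0,"ax": 0,"ay": 0,"az": 0,"jaw": 0}
    - {"tx": -3.25,"ty": -4.35,"tz": 0,"ax": 0,"ay": 0,"az": 0,"jaw": 0}
    - {"tx": -3.25,"ty": -4.35,"tz": 0,"ax": 0,"ay": 0,"az": 0,"jaw": 0}
    - {"tx": -3.25,"ty": -4.35,"tz": 0,"ax": 0,"ay": 0,"az": 0,"jaw": 0}
    - {"tx": -3.25,"ty": -4.35,"tz": 0,"ax": 0,"ay": 0,"az": 0,"jaw": 0}
    - {"tx": -3.25,"ty": -4.35,"tz": 0,"ax": 0,"ay": 0,"az": 0,"jaw": 0}
    - {"tx": -3.25,"ty": -4.35,"tz": 0,"ax": 0,"ay": 0,"az": 0,"jaw": 0}
    - {"tx": -3.25,"ty": -4.35,"tz": 0,"ax": 0,"ay": 0,"az": 0,"jaw": 0}
    - {"tx": -3.25,"ty": -4.35,"tz": 0,"ax": 0,"ay": 0,"az": 0,"jaw": 0}
    - {"tx": -3.25,"ty": -4.35,"tz": 0,"ax": 0,"ay": 0,"az": 0,"jaw": 0}
    - {"tx": 0,"ty": 0,"tz": 0,"ax": 0,"ay": 0,"az": 0,"jaw": 0}
    - {"tx": 0,"ty": 0,"tz": 0,"ax": 0,"ay": 0,"az": 0,"jaw": 0}

```text
t: 2.48
position: [0.48, -0.295, 0.2307]
eef_rot: [-0.543, -3.093, -0.001]
contact_force: [-0.6, 0.5, -0.0]
grip_width: 0.0002
```

Run:
```python
from h import *
go((.498,-.352,.115),81.5)
```

```text
t 2.48 pos [ 0.48   -0.295   0.2307] tilt [-0.0013  0.0011 -1.    ] x ang 160.094670359874 F [-0.6  0.5 -0. ] w 0.0002
q [-0.554  0.259  1.766  0.     1.118 -1.777]
tool shift cm [-3.65 -4.75 11.56]
turn rotvec [-6.0000e-04 -1.8000e-03  1.3717e+00]
```

>>> play_rows:
  plan:
    - {"tx": -3.65,"ty": -4.75,"tz": 0,"ax": 0,"ay": 0,"az": 0,"jaw": 0}
    - {"tx": 0,"ty": 0,"tz": 3,"ax": 0,"ay": 0,"az": 0.17,"jaw": 0}
    - {"tx": 0,"ty": 0,"tz": 3,"ax": 0,"ay": 0,"az": 0.17,"jaw": 0}
    - {"tx": 0,"ty": 0,"tz": 3,"ax": 0,"ay": 0,"az": 0.17,"jaw": 0}
    - {"tx": 0,"ty": 0,"tz": 1.5,"ax": 0,"ay": 0,"az": 0.17,"jaw": 0}
    - {"tx": 0,"ty": 0,"tz": 0,"ax": 0,"ay": 0,"az": 0.17,"jaw": 0}
    - {"tx": 0,"ty": 0,"tz": 0,"ax": 0,"ay": 0,"az": 0.17,"jaw": 0}
    - {"tx": 0,"ty": 0,"tz": 0,"ax": 0,"ay": 0,"az": 0.17,"jaw": 0}
    - {"tx": 0,"ty": 0,"tz": 0,"ax": 0,"ay": 0,"az": 0.18,"jaw": 0}
    - {"tx": 0,"ty": 0,"tz": 0,"ax": 0,"ay": 0,"az": 0,"jaw": 0}
    - {"tx": 0,"ty": 0,"tz": 0,"ax": 0,"ay": 0,"az": 0,"jaw": 0}

```text
t: 3.85
position: [0.4988, -0.3517, 0.1264]
eef_rot: [-2.373, -2.059, -0.0]
contact_force: [0.8, -0.4, -0.1]
grip_width: -0.0003
```

Run:
```python
from h import *
go((.498,-.352,.097),81.5)
t=cams.read_camera("top");s=cams.read_camera("scene")
z=lambda im,x,y:cv2.resize(im[y:y+80,x:x+80],None,fx=5,fy=5,interpolation=cv2.INTER_CUBIC)
cv2.imwrite("pics/b1.png",np.hstack([z(t,360,145),z(s,140,90)]))
```

```text
t 3.85 pos [ 0.4988 -0.3517  0.1264] tilt [-1.e-04  1.e-04 -1.e+00] x ang 81.90827328841034 F [ 0.8 -0.4 -0.1] w -0.0003
q [-0.617  0.445  1.753  0.     0.943 -0.475]
tool shift cm [-0.04 -0.08  2.94]
turn rotvec [-0.0001 -0.0001  0.0071]
```

View pics/b1.png

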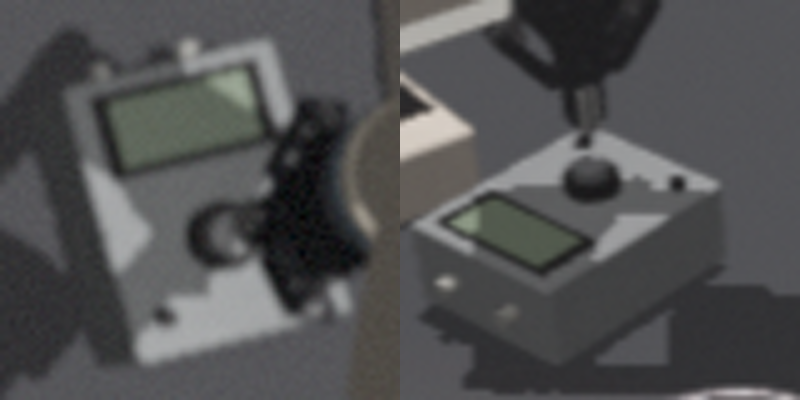

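The closed fingertips are above the cap in both views. Now I'll press.

>>> play_rows:
  plan:
    - {"tx": -0.04,"ty": -0.05,"tz": 1.3,"ax": 0,"ay": 0,"az": 0,"jaw": 0}
    - {"tx": 0,"ty": 0,"tz": 1.2,"ax": 0,"ay": 0,"az": 0,"jaw": 0}
    - {"tx": 0,"ty": 0,"tz": 0.4,"ax": 0,"ay": 0,"az": 0,"jaw": 0}
    - {"tx": 0,"ty": 0,"tz": 0.3,"ax": 0,"ay": 0,"az": 0,"jaw": 0}
    - {"tx": 0,"ty": 0,"tz": 0.2,"ax": 0,"ay": 0,"az": 0,"jaw": 0}
    - {"tx": 0,"ty": 0,"tz": 0.1,"ax": 0,"ay": 0,"az": 0,"jaw": 0}
    - {"tx": 0,"ty": 0,"tz": 0,"ax": 0,"ay": 0,"az": 0,"jaw": 0}
    - {"tx": 0,"ty": 0,"tz": 0,"ax": 0,"ay": 0,"az": 0,"jaw": 0}

```text
t: 4.95
position: [0.4983, -0.3529, 0.0915]
eef_rot: [2.377, 2.053, 0.0]
contact_force: [-3.4, 1.0, 4.7]
grip_width: -0.0002
```

>>> play_rows:
  plan:
    - {"tx": 0,"ty": 0,"tz": 0.08,"ax": 0,"ay": 0,"az": 0,"jaw": 0}
    - {"tx": 0,"ty": 0,"tz": 0,"ax": 0,"ay": 0,"az": 0,"jaw": 0}
    - {"tx": 0,"ty": 0,"tz": 0,"ax": 0,"ay": 0,"az": 0,"jaw": 0}

```text
t: 5.32
position: [0.4984, -0.353, 0.0911]
eef_rot: [2.377, 2.053, 0.0]
contact_force: [-3.4, 2.3, 9.1]
grip_width: 0.0001
```

>>> play_rows:
  plan:
    - {"tx": 0,"ty": 0,"tz": 0.05,"ax": 0,"ay": 0,"az": 0,"jaw": 0}
    - {"tx": 0,"ty": 0,"tz": 0,"ax": 0,"ay": 0,"az": 0,"jaw": 0}
    - {"tx": 0,"ty": 0,"tz": 0,"ax": 0,"ay": 0,"az": 0,"jaw": 0}

```text
t: 5.7
position: [0.4985, -0.353, 0.0909]
eef_rot: [2.377, 2.053, 0.0]
contact_force: [-4.3, 2.4, 12.9]
grip_width: 0.0002
```

Force is rising at 0.091, so the button has bottomed out. Next I'll retract and check that it has come back up.

>>> play_rows:
  plan:
    - {"tx": 0,"ty": 0,"tz": -1,"ax": 0,"ay": 0,"az": 0,"jaw": 0}
    - {"tx": 0,"ty": 0,"tz": -4,"ax": 0,"ay": 0,"az": 0,"jaw": 0}
    - {"tx": 0,"ty": 0,"tz": -5,"ax": 0,"ay": 0,"az": 0,"jaw": 0}
    - {"tx": 0,"ty": 0,"tz": -4,"ax": 0,"ay": 0,"az": 0,"jaw": 0}
    - {"tx": 0,"ty": 0,"tz": 0,"ax": 0,"ay": 0,"az": 0,"jaw": 0}
    - {"tx": 0,"ty": 0,"tz": 0,"ax": 0,"ay": 0,"az": 0,"jaw": 0}

```text
t: 6.45
position: [0.4983, -0.3528, 0.2295]
eef_rot: [2.377, 2.054, 0.0]
contact_force: [0.1, 0.8, -0.8]
grip_width: -0.0003
```

Run:
```python
from h import *
go((.521,.4095,.2),81.5)
s=cams.read_camera("scene")
z=lambda im,x,y:cv2.resize(im[y:y+80,x:x+80],None,fx=5,fy=5,interpolation=cv2.INTER_CUBIC)
cv2.imwrite("pics/b2.png",np.hstack([z(cv2.imread("pics/scene0.png"),140,90),z(s,140,90)]))
```

```text
t 6.45 pos [ 0.4983 -0.3528  0.2295] tilt [ 1.e-04  0.e+00 -1.e+00] x ang 81.63703486538486 F [ 0.1  0.8 -0.8] w -0.0003
q [-0.619  0.332  1.668  0.     1.142 -0.473]
tool shift cm [75.75 -8.84  2.95]
turn rotvec [ 0.0001 -0.      0.0024]
```

View pics/b2.png

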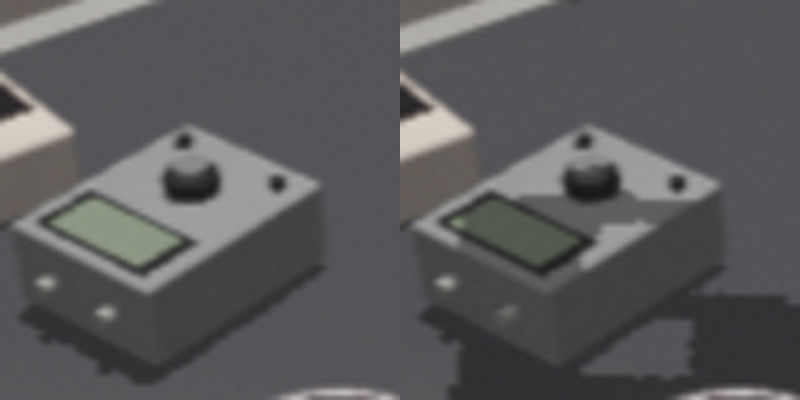

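The button is back up at the same height as before (cap in shadow now). I'll go to the bar magnet.

>>> play_rows:
  plan:
    - {"tx": 5.4,"ty": -0.63,"tz": 0,"ax": 0,"ay": 0,"az": 0,"jaw": 0}
    - {"tx": 5.4,"ty": -0.63,"tz": 0,"ax": 0,"ay": 0,"az": 0,"jaw": 0}
    - {"tx": 5.4,"ty": -0.63,"tz": 0,"ax": 0,"ay": 0,"az": 0,"jaw": 0}
    - {"tx": 5.4,"ty": -0.63,"tz": 0,"ax": 0,"ay": 0,"az": 0,"jaw": 0}
    - {"tx": 5.4,"ty": -0.63,"tz": 0,"ax": 0,"ay": 0,"az": 0,"jaw": 0}
    - {"tx": 5.4,"ty": -0.63,"tz": 0,"ax": 0,"ay": 0,"az": 0,"jaw": 0}
    - {"tx": 5.4,"ty": -0.63,"tz": 0,"ax": 0,"ay": 0,"az": 0,"jaw": 0}
    - {"tx": 5.4,"ty": -0.63,"tz": 0,"ax": 0,"ay": 0,"az": 0,"jaw": 5}
    - {"tx": 5.4,"ty": -0.63,"tz": 0,"ax": 0,"ay": 0,"az": 0,"jaw": 5}
    - {"tx": 5.4,"ty": -0.63,"tz": 0,"ax": 0,"ay": 0,"az": 0,"jaw": 5}
    - {"tx": 5.4,"ty": -0.63,"tz": 0,"ax": 0,"ay": 0,"az": 0,"jaw": 5}
    - {"tx": 5.4,"ty": -0.63,"tz": 0,"ax": 0,"ay": 0,"az": 0,"jaw": 5}
    - {"tx": 5.4,"ty": -0.63,"tz": 0,"ax": 0,"ay": 0,"az": 0,"jaw": 5}
    - {"tx": 5.4,"ty": -0.63,"tz": 0,"ax": 0,"ay": 0,"az": 0,"jaw": 5}
    - {"tx": 0,"ty": 0,"tz": 0,"ax": 0,"ay": 0,"az": 0,"jaw": 5}
    - {"tx": 0,"ty": 0,"tz": 0,"ax": 0,"ay": 0,"az": 0,"jaw": 5}

```text
t: 8.5
position: [0.5203, 0.4071, 0.2283]
eef_rot: [2.377, 2.054, -0.005]
contact_force: [0.1, -0.6, 0.0]
grip_width: 0.0501
```

Run:
```python
from h import *
go((.521,.4095,.1),81.5)
```

```text
t 8.5 pos [0.5203 0.4071 0.2283] tilt [-0.0021 -0.0021 -1.    ] x ang 81.6715804090195 F [ 0.1 -0.6  0. ] w 0.0501
q [ 0.662  0.412  1.552 -0.     1.18   0.807]
tool shift cm [ 0.28  0.05 12.83]
turn rotvec [-0.0017  0.0024  0.003 ]
```

>>> play_rows:
  plan:
    - {"tx": 0.26,"ty": 0.05,"tz": 5,"ax": 0,"ay": 0,"az": 0,"jaw": 5}
    - {"tx": 0,"ty": 0,"tz": 5,"ax": 0,"ay": 0,"az": 0,"jaw": 5}
    - {"tx": 0,"ty": 0,"tz": 2.8,"ax": 0,"ay": 0,"az": 0,"jaw": 5}
    - {"tx": 0,"ty": 0,"tz": 0,"ax": 0,"ay": 0,"az": 0,"jaw": 5}
    - {"tx": 0,"ty": 0,"tz": 0,"ax": 0,"ay": 0,"az": 0,"jaw": 5}

```text
t: 9.12
position: [0.5227, 0.41, 0.1033]
eef_rot: [2.378, 2.052, 0.002]
contact_force: [-0.1, 0.9, 0.4]
grip_width: 0.05
```

Run:
```python
from h import *
go((.521,.4095,.033),81.5)
t=cams.read_camera("top");s=cams.read_camera("scene")
z=lambda im,x,y:cv2.resize(im[y:y+80,x:x+80],None,fx=5,fy=5,interpolation=cv2.INTER_CUBIC)
cv2.imwrite("pics/g1.png",np.hstack([z(t,125,150),z(s,285,215)]))
```

```text
t 9.12 pos [0.5227 0.41   0.1033] tilt [ 1.1e-03  7.0e-04 -1.0e+00] x ang 81.58316198358054 F [-0.1  0.9  0.4] w 0.05
q [ 0.663  0.545  1.643 -0.     0.952  0.81 ]
tool shift cm [-0.08 -0.17  7.03]
turn rotvec [ 0.001  -0.0009  0.0015]
```

View pics/g1.png

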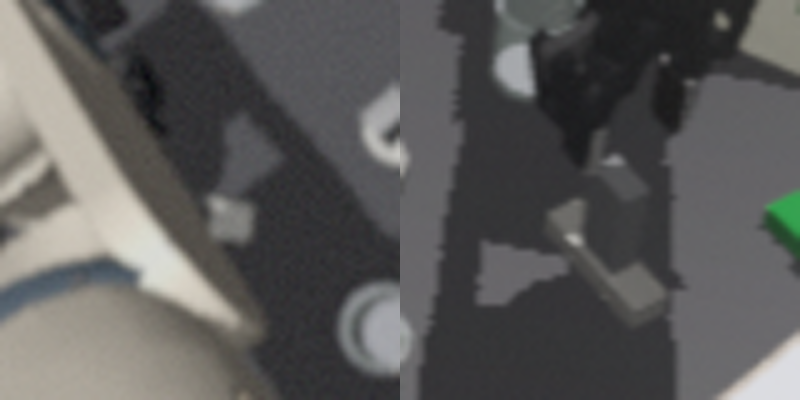

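The fingers straddle the grip, so I'll descend and close.

>>> play_rows:
  plan:
    - {"tx": -0.05,"ty": -0.12,"tz": 2,"ax": 0,"ay": 0,"az": 0,"jaw": 5}
    - {"tx": 0,"ty": 0,"tz": 3,"ax": 0,"ay": 0,"az": 0,"jaw": 5}
    - {"tx": 0,"ty": 0,"tz": 2,"ax": 0,"ay": 0,"az": 0,"jaw": 5}
    - {"tx": 0,"ty": 0,"tz": 0,"ax": 0,"ay": 0,"az": 0,"jaw": 5}
    - {"tx": 0,"ty": 0,"tz": 0,"ax": 0,"ay": 0,"az": 0,"jaw": 5}

```text
t: 9.85
position: [0.521, 0.4105, 0.0325]
eef_rot: [2.377, 2.054, 0.001]
contact_force: [0.4, 0.0, 0.4]
grip_width: 0.0502
```

>>> play_rows:
  plan:
    - {"tx": 0,"ty": 0,"tz": 0,"ax": 0,"ay": 0,"az": 0,"jaw": 3}
    - {"tx": 0,"ty": 0,"tz": 0,"ax": 0,"ay": 0,"az": 0,"jaw": 2.4}
    - {"tx": 0,"ty": 0,"tz": 0,"ax": 0,"ay": 0,"az": 0,"jaw": 2.1}
    - {"tx": 0,"ty": 0,"tz": 0,"ax": 0,"ay": 0,"az": 0,"jaw": 1.8}
    - {"tx": 0,"ty": 0,"tz": 0,"ax": 0,"ay": 0,"az": 0,"jaw": 1}
    - {"tx": 0,"ty": 0,"tz": 0,"ax": 0,"ay": 0,"az": 0,"jaw": 1}
    - {"tx": 0,"ty": 0,"tz": 0,"ax": 0,"ay": 0,"az": 0,"jaw": 1}
    - {"tx": 0,"ty": 0,"tz": 0,"ax": 0,"ay": 0,"az": 0,"jaw": 1}
  grip_force: 50

```text
t: 10.85
position: [0.5209, 0.4103, 0.0324]
eef_rot: [2.378, 2.054, 0.001]
contact_force: [0.0, -0.2, 5.7]
grip_width: 0.0177
```

Run:
```python
from h import *
go((.521,.4095,.033),81.5)
```

```text
t 10.85 pos [0.5209 0.4103 0.0324] tilt [ 4.e-04  4.e-04 -1.e+00] x ang 81.6365116265621 F [ 0.  -0.2  5.7] w 0.0177
q [0.665 0.635 1.675 0.    0.831 0.811]
tool shift cm [-0.08  0.03 -0.06]
turn rotvec [ 0.0004 -0.0004  0.0024]
```

>>> play_rows:
  plan:
    - {"tx": 0,"ty": 0,"tz": -0.5,"ax": 0,"ay": 0,"az": 0,"jaw": 1}
    - {"tx": 0,"ty": 0,"tz": -1.5,"ax": 0,"ay": 0,"az": 0,"jaw": 1}
    - {"tx": 0,"ty": 0,"tz": -3,"ax": 0,"ay": 0,"az": 0,"jaw": 1}
    - {"tx": 0,"ty": 0,"tz": -3,"ax": 0,"ay": 0,"az": 0,"jaw": 1}
    - {"tx": 0,"ty": 0,"tz": -3,"ax": 0,"ay": 0,"az": 0,"jaw": 1}
    - {"tx": 0,"ty": 0,"tz": -3,"ax": 0,"ay": 0,"az": 0,"jaw": 1}
    - {"tx": 0,"ty": 0,"tz": -1.5,"ax": 0,"ay": 0,"az": 0,"jaw": 1}
    - {"tx": 0,"ty": 0,"tz": -0.5,"ax": 0,"ay": 0,"az": 0,"jaw": 1}
    - {"tx": 0,"ty": 0,"tz": 0,"ax": 0,"ay": 0,"az": 0,"jaw": 1}
    - {"tx": 0,"ty": 0,"tz": 0,"ax": 0,"ay": 0,"az": 0,"jaw": 1}

```text
t: 12.1
position: [0.5201, 0.4097, 0.1907]
eef_rot: [-2.377, -2.053, 0.003]
contact_force: [-0.7, -0.1, -2.2]
grip_width: 0.0174
```

Run:
```python
from h import *
go((.591,-.0465,.2),40.3)
t=cams.read_camera("top");s=cams.read_camera("scene")
P=[(.521,.41,.168+.0)];print(proj("scene",P),proj("top",P))
u,v=proj("scene",P)[0].astype(int)
z=lambda im,x,y:cv2.resize(im[y:y+80,x:x+80],None,fx=5,fy=5,interpolation=cv2.INTER_CUBIC)
cv2.imwrite("pics/l1.png",np.hstack([z(t,125,150),z(s,u-40,v-40)]));print(u-40,v-40)
```

```text
t 12.1 pos [0.5201 0.4097 0.1907] tilt [-0.0015 -0.0012 -1.    ] x ang 81.63534197206131 F [-0.7 -0.1 -2.2] w 0.0174
q [0.665 0.448 1.584 0.    1.111 0.811]
tool shift cm [-44.1   13.65  -0.89]
turn rotvec [-0.0008  0.0018  0.7214]
[[332.88115085 226.24185241]] [[148.83553749 186.52795055]]
292 186
```

View pics/l1.png

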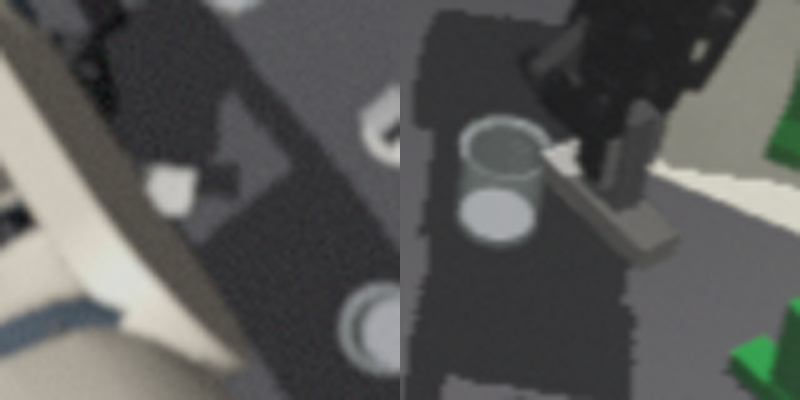

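The magnet is held and the wrist force dropped by 2.2 N, which fits its weight. I'll carry it at this height.

>>> play_rows:
  plan:
    - {"tx": -2.2,"ty": 0.68,"tz": -0.3,"ax": 0,"ay": 0,"az": 0,"jaw": 1}
    - {"tx": -3.7,"ty": 1.15,"tz": -0.4,"ax": 0,"ay": 0,"az": 0,"jaw": 1}
    - {"tx": -3.7,"ty": 1.15,"tz": -0.3,"ax": 0,"ay": 0,"az": 0,"jaw": 1}
    - {"tx": -3.7,"ty": 1.15,"tz": 0,"ax": 0,"ay": 0,"az": 0,"jaw": 1}
    - {"tx": -3.7,"ty": 1.15,"tz": 0,"ax": 0,"ay": 0,"az": 0,"jaw": 1}
    - {"tx": -3.7,"ty": 1.15,"tz": 0,"ax": 0,"ay": 0,"az": 0,"jaw": 1}
    - {"tx": -3.7,"ty": 1.15,"tz": 0,"ax": 0,"ay": 0,"az": 0,"jaw": 1}
    - {"tx": -3.7,"ty": 1.15,"tz": 0,"ax": 0,"ay": 0,"az": 0,"jaw": 1}
    - {"tx": -3.7,"ty": 1.15,"tz": 0,"ax": 0,"ay": 0,"az": 0,"jaw": 1}
    - {"tx": -3.7,"ty": 1.15,"tz": 0,"ax": 0,"ay": 0,"az": 0,"jaw": 1}
    - {"tx": -3.7,"ty": 1.15,"tz": 0,"ax": 0,"ay": 0,"az": 0,"jaw": 1}
    - {"tx": -3.2,"ty": 0.95,"tz": 0,"ax": 0,"ay": 0,"az": 0,"jaw": 1}
    - {"tx": -1.5,"ty": 0.45,"tz": 0,"ax": 0,"ay": 0,"az": 0,"jaw": 1}
    - {"tx": 0,"ty": 0,"tz": 0,"ax": 0,"ay": 0,"az": 0.12,"jaw": 1}
    - {"tx": 0,"ty": 0,"tz": 0,"ax": 0,"ay": 0,"az": 0.14,"jaw": 1}
    - {"tx": 0,"ty": 0,"tz": 0,"ax": 0,"ay": 0,"az": 0.14,"jaw": 1}
    - {"tx": 0,"ty": 0,"tz": 0,"ax": 0,"ay": 0,"az": 0.14,"jaw": 1}
    - {"tx": 0,"ty": 0,"tz": 0,"ax": 0,"ay": 0,"az": 0.12,"jaw": 1}
    - {"tx": 0,"ty": 0,"tz": 0,"ax": 0,"ay": 0,"az": 0.06,"jaw": 1}
    - {"tx": 0,"ty": 0,"tz": 0,"ax": 0,"ay": 0,"az": 0,"jaw": 1}

```text
t: 14.7
position: [0.5908, -0.0439, 0.2019]
eef_rot: [-2.948, -1.085, 0.0]
contact_force: [-1.1, -0.7, -1.6]
grip_width: 0.0174
```

Run:
```python
from h import *
go((.591,-.0465,.113),40.3)
t=cams.read_camera("top");s=cams.read_camera("scene")
cv2.imwrite("pics/t2.png",t);cv2.imwrite("pics/s2.png",s)
u,v=proj("scene",[(.591,-.0465,.12)])[0].astype(int)
z=lambda im,x,y:cv2.resize(im[y:y+80,x:x+80],None,fx=5,fy=5,interpolation=cv2.INTER_CUBIC)
cv2.imwrite("pics/l2.png",np.hstack([z(t,265,130),z(s,u-40,v-40)]));print(u-40,v-40)
```

```text
t 14.7 pos [ 0.5908 -0.0439  0.2019] tilt [-4.e-04  1.e-04 -1.e+00] x ang 40.41697990093069 F [-1.1 -0.7 -1.6] w 0.0174
q [-0.077  0.332  1.734  0.     1.076  0.789]
tool shift cm [-0.15  0.21  8.89]
turn rotvec [-0.0003  0.0002  0.002 ]
165 126
```

View pics/l2.png

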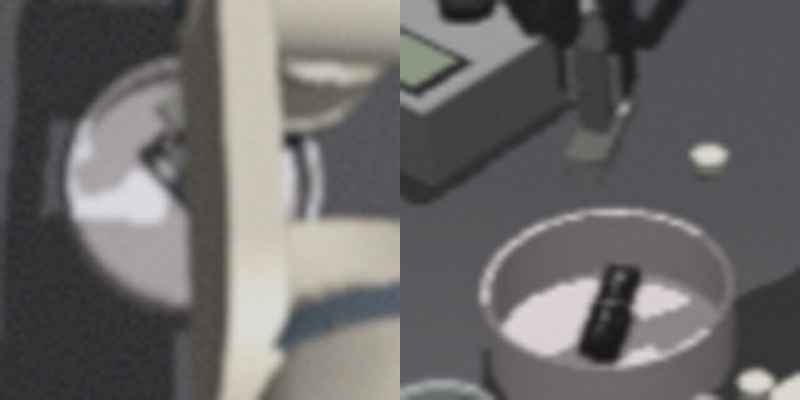

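>>> play_rows:
  plan:
    - {"tx": -0.15,"ty": 0.2,"tz": 2,"ax": 0,"ay": 0,"az": 0,"jaw": 1}
    - {"tx": 0,"ty": 0,"tz": 3,"ax": 0,"ay": 0,"az": 0,"jaw": 1}
    - {"tx": 0,"ty": 0,"tz": 3,"ax": 0,"ay": 0,"az": 0,"jaw": 1}
    - {"tx": 0,"ty": 0,"tz": 0.9,"ax": 0,"ay": 0,"az": 0,"jaw": 1}
    - {"tx": 0,"ty": 0,"tz": 0,"ax": 0,"ay": 0,"az": 0,"jaw": 1}
    - {"tx": 0,"ty": 0,"tz": 0,"ax": 0,"ay": 0,"az": 0,"jaw": 1}

```text
t: 15.55
position: [0.5922, -0.0465, 0.1142]
eef_rot: [2.948, 1.084, 0.003]
contact_force: [0.8, -0.5, -1.6]
grip_width: 0.0173
```

Run:
```python
from h import *
go((.591,-.0465,.0825),40.3)
t=cams.read_camera("top");s=cams.read_camera("scene")
cv2.imwrite("pics/t3.png",t);cv2.imwrite("pics/s3.png",s)
z=lambda im,x,y:cv2.resize(im[y:y+50,x:x+50],None,fx=8,fy=8,interpolation=cv2.INTER_CUBIC)
cv2.imwrite("pics/l3.png",np.hstack([z(t,275,140),z(s,180,145)]))
```

```text
t 15.55 pos [ 0.5922 -0.0465  0.1142] tilt [ 1.9e-03 -1.0e-04 -1.0e+00] x ang 40.39628360053908 F [ 0.8 -0.5 -1.6] w 0.0173
q [-0.081  0.438  1.799  0.     0.903  0.785]
tool shift cm [-0.09 -0.09  3.17]
turn rotvec [ 0.0013 -0.0013  0.0017]
```

View pics/l3.png

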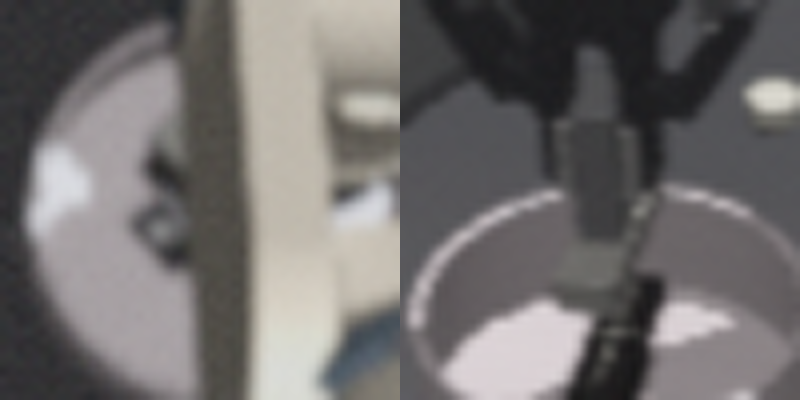

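>>> play_rows:
  plan:
    - {"tx": -0.04,"ty": -0.04,"tz": 1,"ax": 0,"ay": 0,"az": 0,"jaw": 1}
    - {"tx": 0,"ty": 0,"tz": 0.8,"ax": 0,"ay": 0,"az": 0,"jaw": 1}
    - {"tx": 0,"ty": 0,"tz": 0.6,"ax": 0,"ay": 0,"az": 0,"jaw": 1}
    - {"tx": 0,"ty": 0,"tz": 0.2,"ax": 0,"ay": 0,"az": 0,"jaw": 1}
    - {"tx": 0,"ty": 0,"tz": 0,"ax": 0,"ay": 0,"az": 0,"jaw": 1}
    - {"tx": 0,"ty": 0,"tz": 0,"ax": 0,"ay": 0,"az": 0,"jaw": 1}
    - {"tx": 0,"ty": 0,"tz": 0,"ax": 0,"ay": 0,"az": 0,"jaw": 1}

```text
t: 16.52
position: [0.5909, -0.0465, 0.0872]
eef_rot: [2.948, 1.084, 0.001]
contact_force: [0.1, -0.3, -2.6]
grip_width: 0.0175
```

Run:
```python
from h import *
go((.591,-.0465,.0825),40.3)
t=cams.read_camera("top");s=cams.read_camera("scene")
cv2.imwrite("pics/t4.png",t);cv2.imwrite("pics/s4.png",s)
z=lambda im,x,y:cv2.resize(im[y:y+40,x:x+40],None,fx=10,fy=10,interpolation=cv2.INTER_CUBIC)
cv2.imwrite("pics/l4.png",np.hstack([z(t,280,145),z(s,185,165)]))
p=status.sense()["position"]
a=np.radians(40.4);ux=np.array([np.cos(a),np.sin(a)]);uy=np.array([-ux[1],ux[0]])
for zz in(0,.016):
  P=[np.r_[p[:2]+sx*.04*ux+sy*.012*uy,p[2]-.0324+zz] for sx,sy in((1,1),(1,-1),(-1,-1),(-1,1))]
  print("exp",zz,np.round((proj("scene",P)-[185,165]+.5)*10+[400,0]))
P=[np.r_[np.array([.591,-.0465])+sx*.04*ux+sy*.012*uy,.04] for sx,sy in((1,1),(1,-1),(-1,-1),(-1,1))]
print("sensor",np.round((proj("scene",P)-[185,165]+.5)*10+[400,0]))
```

```text
t 16.52 pos [ 0.5909 -0.0465  0.0872] tilt [ 4.e-04 -0.e+00 -1.e+00] x ang 40.381945806286716 F [ 0.1 -0.3 -2.6] w 0.0175
q [-0.081  0.474  1.816 -0.     0.851  0.785]
tool shift cm [0.   0.01 0.47]
turn rotvec [ 0.0003 -0.0003  0.0014]
exp 0 [[626. 269.]
 [552. 260.]
 [614. 104.]
 [686. 112.]]
exp 0.016 [[624. 230.]
 [548. 221.]
 [611.  65.]
 [683.  73.]]
sensor [[629. 304.]
 [554. 296.]
 [616. 139.]
 [688. 147.]]
```

View pics/l4.png

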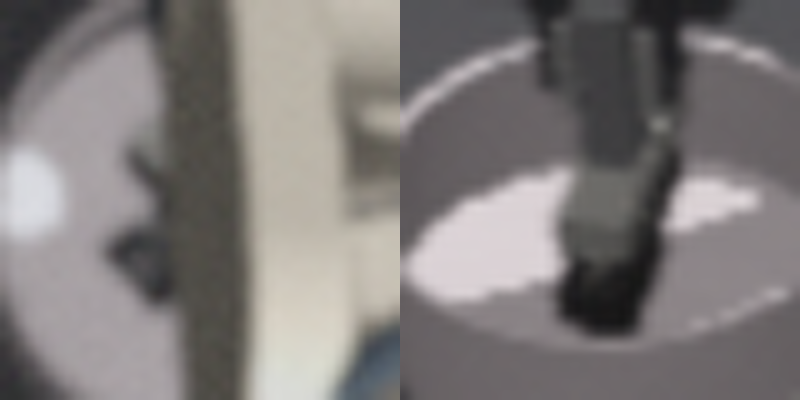

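Run:
```python
import cv2,numpy as np
s=cv2.imread("pics/s4.png");s0=cv2.imread("pics/scene0.png")
g=cv2.cvtColor(s,cv2.COLOR_BGR2GRAY);g0=cv2.cvtColor(s0,cv2.COLOR_BGR2GRAY)
for r in range(178,202):print(r,g[r,196:216],'|',g0[r,196:216])
z=lambda im:cv2.resize(im[178:202,192:216],None,fx=16,fy=16,interpolation=cv2.INTER_CUBIC)
cv2.imwrite("pics/l5.png",np.clip(np.hstack([z(s),z(s0)]).astype(float)*1.6,0,255).astype(np.uint8))
```

```text
178 [100 102 101 102 103 102  92  72  64  62  63  63  58  64  87  86  84  98
 103 103] | [101 102 101 103 103 103 104 103 104 102  94  94  99 100 102 101 103 104
 104 104]
179 [101 101 102 102 103 102  92  74  63  62  64  63  61  77  83  72  77  95
 104 104] | [103 101 103 104 103 103 103 105 106  97  74  56  62  66  65  67  80  99
 105 105]
180 [101 101 102 104 106 105  98  82  67  65  63  64  69  92  90  65  57  94
 110 108] | [101 101 103 104 108 108 110 115 118  96  59  51  80  78  53  47  55  95
 112 109]
181 [104 107 109 119 135 134 118  98  82  77  72  72  81  89  78  55  50 102
 129 130] | [104 107 110 119 137 148 150 148 131  89  52  61 105 101  55  45  52 103
 129 131]
182 [130 147 150 156 184 182 141 110 105 102 101  97  97  87  65  46  56 120
 149 152] | [131 148 151 156 188 206 207 203 169  91  53  82  96  78  49  45  60 122
 150 153]
183 [186 206 207 207 206 181 134 110 107 107 106 105  96  81  56  42  98 175
 203 206] | [186 206 208 208 210 212 212 207 168  79  57 105 103  59  45  46 100 175
 204 207]
184 [210 212 212 211 199 162 118 108 106 106 105 105  91  70  51  61
[... 2327 characters left out ...]
08
 206 205]
198 [130 131 131 130 130 127 116  90  70  66  66  71  92 119 130 130 133 132
 126 116] | [187 200 204 205 202 183 149 122 106 103 103 107 138 180 199 202 200 189
 167 142]
199 [108 108 114 120 125 128 127 124 125 128 128 126 127 124 119 113 110 110
 108 104] | [121 127 140 152 166 171 169 168 171 182 182 171 167 161 151 139 129 124
 116 107]
200 [105 106 106 107 108 108 108 109 109 109 111 110 110 109 107 107 106 106
 105 105] | [106 106 109 111 116 118 118 119 121 124 125 122 120 116 112 109 106 106
 106 105]
201 [106 105 105 105 106 106 107 106 107 106 107 105 107 106 106 106 105 104
 104 104] | [105 105 106 106 107 108 107 107 107 107 107 108 107 108 107 107 106 105
 104 106]
```

View pics/l5.png

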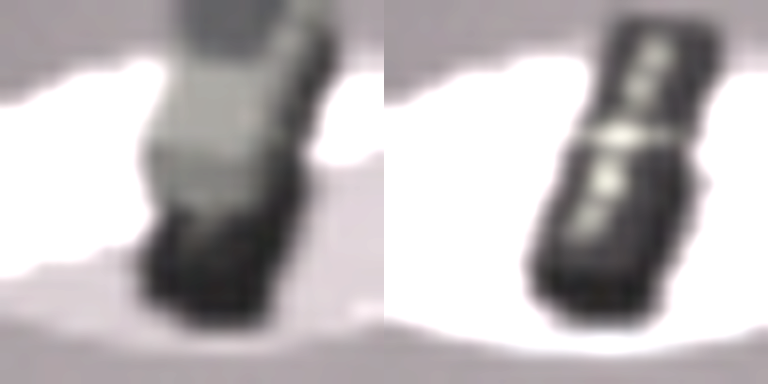

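The magnet end lines up with the sensor end to within about 1 mm in the scene view. The last 4.5 mm down remain.

>>> play_rows:
  plan:
    - {"tx": 0,"ty": 0,"tz": 0.25,"ax": 0,"ay": 0,"az": 0,"jaw": 1}
    - {"tx": 0,"ty": 0,"tz": 0.2,"ax": 0,"ay": 0,"az": 0,"jaw": 1}
    - {"tx": 0,"ty": 0,"tz": 0,"ax": 0,"ay": 0,"az": 0,"jaw": 1}
    - {"tx": 0,"ty": 0,"tz": 0,"ax": 0,"ay": 0,"az": 0,"jaw": 1}
    - {"tx": 0,"ty": 0,"tz": 0,"ax": 0,"ay": 0,"az": 0,"jaw": 1}
    - {"tx": 0,"ty": 0,"tz": 0,"ax": 0,"ay": 0,"az": 0,"jaw": 1}

```text
t: 17.38
position: [0.5908, -0.0464, 0.0825]
eef_rot: [2.949, 1.084, 0.0]
contact_force: [0.6, -0.1, -3.2]
grip_width: 0.0172
```

Run:
```python
from h import *
go((.591,-.0465,.0825),40.3)
s=cams.read_camera("scene");cv2.imwrite("pics/s6.png",s)
g=cv2.cvtColor(s,cv2.COLOR_BGR2GRAY)
for r in range(186,198):print(r,g[r,196:214])
p=status.sense()["position"]
a=np.radians(40.4);ux=np.array([np.cos(a),np.sin(a)])
for zz in(0,.016):print("front mid",proj("scene",[np.r_[p[:2]+.04*ux,p[2]-.0324+zz]]))
```

```text
t 17.38 pos [ 0.5908 -0.0464  0.0825] tilt [ 1.e-04 -0.e+00 -1.e+00] x ang 40.38093132280322 F [ 0.6 -0.1 -3.2] w 0.0172
q [-0.081  0.48   1.819  0.     0.843  0.785]
tool shift cm [0.01 0.02 0.  ]
turn rotvec [ 0.0001 -0.0001  0.0014]
186 [212 212 212 209 184 134 110 109 106 106 105 104  90  66  51 100 180 209]
187 [213 213 212 209 179 122 107 106 105 105 105  98  80  57  60 137 187 201]
188 [213 213 212 209 174 104  93  94  97 100 102  91  71  50  47 107 141 147]
189 [213 214 213 210 175 102  84  83  83  84  83  76  60  43  39  88 123 134]
190 [212 212 212 210 177 107  83  84  83  81  81  72  55  34  41  90 124 135]
191 [213 212 213 211 185 127  86  83  81  79  77  68  49  31  54 108 132 135]
192 [211 208 205 202 168  90  45  51  57  50  49  51  38  31  70 115 134 136]
193 [203 182 154 144 114  56  35  39  40  33  30  31  28  40  88 124 135 137]
194 [148 142 135 123  89  42  30  31  30  28  28  24  27  58 107 131 134 135]
195 [133 134 133 130  99  42  25  25  26  25  27  25  37  86 122 134 135 134]
196 [133 132 133 130 103  53  37  26  23  25  27  26  42 103 131 135 135 135]
197 [132 134 134 132 120  98  75  50  32  30  29  33  59 107 131 133 135 132]
front mid [[203.51765506 192.04693987]]
front mid [[203.19862347 188.14808513]]
```

View pics/s6.png

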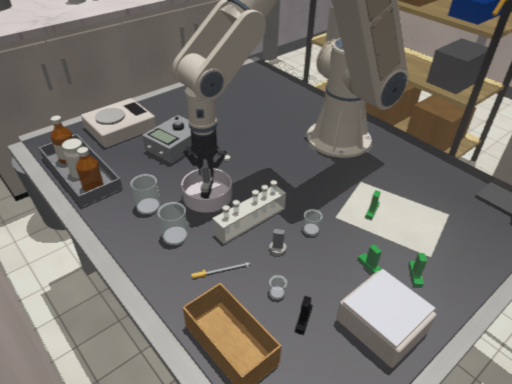

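The magnet is held over the sensor, with its lower front edge near row 192 and the sensor's top front edge near row 194.5, as expected for a gap of about 10 mm. Everything else is in place. I'll hand in.

```bash
python3 -c "
from rig import manip;print(manip.hand_in())"
```

```text
the job is handed in; nothing more can be done
None
```

I zeroed the meter first, then moved the bar magnet over the sensor bar. The job is handed in with the magnet still held in the gripper, and it took about 17.5 s of the 54 s allowed.

- **Zeroing:** I pressed the button until it bottomed out, with the fingertips at z = 0.091 m and the force rising from about 5 N to 13 N. I then lifted off, and the scene camera showed the cap back up.
- **Carrying:** I gripped the magnet by its upright grip at 50 N. I carried it over the rack with its underside at about 0.16 m (tube tops are at 0.11 m), then over the shield rim.
- **Final position:** The tool is at (0.591, -0.046) m, against my measured sensor centre of (0.591, -0.0465) m. It is level and turned to 40.4°; my sensor angle estimates mostly fell between 39.7° and 41°. The magnet's underside works out at about 0.050 m, which is 10 mm above the sensor.
- **Last checks:** The scene view agreed with the final position to about 1 mm. The wrist force showed only the magnet's weight, and the other items looked unmoved.
- **Disagreements and limits:**
  - The two cameras differed by 2–4 mm on the sensor centre and by a few degrees on its angle, so I relied mainly on the top view and the white cross line.
  - At the end the arm blocked the top camera's view of the sensor, so the final alignment check rests on the scene camera and the tool position.
  - The first move call was refused for missing row fields, and nothing moved.

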